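Stack two jars of centrifuge weights, heavier one at the bottom

ROBOT

A 7-joint arm with a two-finger parallel gripper is mounted at the origin on the work surface. World frame = base frame: x ahead of the robot, y to its left, z up, the work surface at z = 0. Lengths are in m, angles in rad, forces in N, time in s.
With the tool pointing down it reaches from about 0.4 to 0.875 m from the base axis. Payload 19.3 kg.
Tool frame: the origin (TCP) lies at the very end of the fingers, on their centre line; the grasp point (between the pads) lies 19 mm behind it; z points along the fingers, y is the direction in which the jaws open and shut (so a half turn about z gives the same grasp; the last joint's range is limited). The gripper opens to 85 mm and grips with 20 to 120 N. Pads are 22 mm wide; open, the fingers measure 114 mm over their backs; the gripper's body (76 mm by 85 mm) begins 54 mm behind the grasp point. The pads swing forward as they close: fully open they stand 13 mm farther back than shut.
Start: joints at [-1.258, 0.521, -0.036, 1.599, 0.021, 1.021, -0.113], TCP at [0.233, 0.58, 0.231] pointing down, gripper open.
Joint ranges: [-2.91, 2.91], [-0.3, 2.13], [-1.5, 1.42], [0.17, 2.43], [-1.26, 4.41], [0.16, 1.93], [-2.52, 2.52]. Speed limits (rad/s): [1.89, 1.89, 2.39, 2.39, 3.01, 3.01, 3.01].

INTERFACE

Orientations are given as [roll, pitch, yaw] about the fixed x, y, z axes, in that order (R = Rz(yaw) Ry(pitch) Rx(roll)).
In Python, from workcell import bot, grab_frame, calibration, workorder gives the robot as it stands.
- The arm moves only by the tool move_arm, never from a script. Its arguments are lists of equal length, an entry for each row: "jaw": the closure in counts, from 0 (fully open) to 255 (shut); "dp": the shift along the tool's x, y, z in units of 800 mm (1.0 is 800 mm), a list of three; "rotation": the turn, a rotation vector about the tool's x, y, z in units of pi rad (1.0 is pi rad), a list of three. In form: {"jaw": [jaw, ...], "dp": [[dx, dy, dz], ...], "rotation": [[rx, ry, rz], ...]}. A call has 1 to 10 rows; each row shifts and turns the commanded pose from where the row before left it, along the tool's axes as they then stand; what a row does not reach is not made up. A row lasts 1/8 s, in which the tool goes at most 62.5 mm and 10.7 degrees, less where a joint would pass 70% of its speed; a pose out of reach is approached as far as the arm can. A call with a number of a shift or a turn outside -1 to 1 is refused whole. A call with a gripper value outside its range is refused whole. The fingers move at their own pace and stop on an object; "squeeze" is the grip in N (left out, the last holds). Time passes only in rows, so rows that do not move let the fingers close. It gives the time, the measured TCP pose, the force and the opening at its end, in the units of the state.
- bot.observe(): the state, without advancing time (a new reading comes with each control period).
- grab_frame(name): name is "scene" or "top" or "wrist"; returns the picture (420x560x3 uint8, blue, green, red); there is no depth.
- calibration(name): a dict with "camera_matrix" (3x3 intrinsics, pixels), "T" (4x4, takes a point from camera to world coordinates). Camera axes: x right, y down, z forward; pixel columns grow to the right and rows downward; lengths in m; the calibration is good to about 2 mm. A picture is of the moment at which its call begins: read the wrist's pose just before it. calibration takes no time and is no camera call; for the wrist camera it gives the pose at the moment of the call.
- workorder.job_done(): hands the job in, once; it reports no verdict.
The state is a dict: "clock": time; "qpos": joint angles; "qd": joint speeds; "joint_efforts": joint torques, N m; "position": TCP position; "tool_rot": TCP orientation; "force": force on the tool from outside, world axes, zero at the start; "moment": the same for the moment, N m; "grip_width": finger opening in m.
Only numpy, scipy, OpenCV 4.12 (cv2) and the standard library are available. Lean on these libraries where they do the work, as an engineer would, in place of code of your own. Each camera call takes 0.05 s, during which the arm holds its last target. There are 200 camera calls.

TASK

The two white screw-top jars look alike but hold steel centrifuge weights of different thickness. Heft the jar on the robot's left first (lift it clear of the bench by about a hand's breadth for a moment) and stand it back on its own side, then heft the one on the right; then stack them upright in the round aluminium holder, the heavier jar first, down in the well, and the lighter one squarely on its lid. Leave the tip box, the amber jar and the wash bottle where they are.

Things in the scene. Friction and masses are not known exactly. Their poses are not given: they have to be found in the camera images.
- jar_a_center (a point): one of two identical-looking closed jars, white opaque plastic with ribbed grey flat lid, 60 mm diameter, 80 mm tall, upright on the bench; one stands left (+y), one right (-y) of the holder. A loose steel weight is hidden inside, so that one jar weighs 520-760 g, the other 170-280 g; either name may be the heavy one. This point is its centre, 40 mm above its underside; z along its axis
- jar_b_center (a point): one of two identical-looking closed jars, white opaque plastic with ribbed grey flat lid, 60 mm diameter, 80 mm tall, upright on the bench; one stands left (+y), one right (-y) of the holder. A loose steel weight is hidden inside, so that one jar weighs 520-760 g, the other 170-280 g; either name may be the heavy one. This point is its centre, 40 mm above its underside; z along its axis
- holder_well (a point): centre of the floor of the well of the aluminium jar holder, between the two jars: a 110 x 110 mm plate fixed to the bench with a round rim. The well is 80 mm across, its floor is 8 mm above the bench, its rim 12 mm higher (20 mm above the bench), 6 mm thick; z up
- tip_box: bystander: blue and white box of pipette tips, 80 x 120 mm (x, y), 55 mm tall, origin at the centre of its underside
- amber_jar: bystander: squat amber glass jar with black lid, 72 mm diameter, 62 mm tall, origin at the centre of its underside
- wash_bottle: bystander: white squeeze bottle with a bent spout, 64 mm diameter, 190 mm tall with the spout, origin at the centre of its underside
There are look-alikes about, which are no part of the job. What is shaped like the part that bears jar_a_center but pink is not meant.

How it is judged:
On the way, in this order (a step that is already met when the one before it is completed fails the run):
1. the left-hand jar is lifted at least 20 mm off the bench while the right-hand one stands in its place (((height (world z) of jar_a_center above 0.06 m and height (world z) of jar_b_center below 0.046 m and world y of jar_b_center below -0.07 m) or (height (world z) of jar_b_center above 0.06 m and height (world z) of jar_a_center below 0.046 m and world y of jar_a_center below -0.07 m))), for 0.2 s.
2. the right-hand jar is lifted at least 20 mm off the bench while the left-hand one stands on the bench again, on the left (((height (world z) of jar_a_center above 0.06 m and height (world z) of jar_b_center below 0.046 m and world y of jar_b_center above 0.07 m) or (height (world z) of jar_b_center above 0.06 m and height (world z) of jar_a_center below 0.046 m and world y of jar_a_center above 0.07 m))), for 0.2 s.
At the end, for the whole second after the job is handed in: the heavier jar stands in the well (axis within 15 mm of its centre), the lighter on its lid (axes within 20 mm), both upright within 7 degrees and at rest (((horizontal distance between jar_a_center and holder_well below 0.015 m and height (world z) of jar_a_center between 0.042 and 0.056 m and horizontal distance between jar_b_center and jar_a_center below 0.02 m and height (world z) of jar_b_center between 0.12 and 0.138 m and contact force between jar_a and jar_b below 4 N) or (horizontal distance between jar_b_center and holder_well below 0.015 m and height (world z) of jar_b_center between 0.042 and 0.056 m and horizontal distance between jar_a_center and jar_b_center below 0.02 m and height (world z) of jar_a_center between 0.12 and 0.138 m and contact force between jar_a and jar_b below 4 N)) and angle between each of jar_a_center, jar_b_center's own z axis and vertical below 0.12 rad and linear speed of each of jar_a, jar_b below 0.02 m/s); the robot touches nothing.
It fails at once if the tip box, amber jar or wash bottle is shifted by more than 30 mm (distance of any of tip_box, amber_jar, wash_bottle from where it was at the start of the episode above 0.03 m).
It also fails if it takes over 72 s, if anything falls off the work surface, if the arm or the gripper's body presses on something with over 40 N, if the wrist force passes 120 N, or if a joint passes its speed limit or range.

## Working session

There is one attempt and no reset: what is moved stays moved. The work goes in short steps, Python scripts to look and compute and a tool call to move; the robot and the scene stay as the last step left them, time stands still between calls to the robot, and variables do not carry over. Pictures are saved under pics/ and viewed, about 8 in all and at most 12, crops included, and the job is handed in when it is done.

Besides the shell and the picture viewer there is one more tool, called after ">>>" as name(argument=value, ...), one argument or row to a line, values as JSON. move_arm: Moves the arm, as the interface text tells. Shifts and turns lie within -1 to 1; 1 stands for 800 mm of shift or pi rad of turn. Its arguments: {"type":"object","properties":{"jaw":{"type":"array","items":{"type":"number"}},"dp":{"type":"array","items":{"type":"array","items":{"type":"number","minimum":-1,"maximum":1}}},"rotation":{"type":"array","items":{"type":"array","items":{"type":"number","minimum":-1,"maximum":1}}},"squeeze":{"type":"number"}},"required":["jaw","dp","rotation"]}

```bash
mkdir -p pics; python3 - <<'E'
from workcell import bot, grab_frame, calibration
import cv2,numpy as np
print(bot.observe())
for n in("scene","top"):
    cv2.imwrite(f"pics/{n}0.png",grab_frame(n)); c=calibration(n); print(n,np.round(c["camera_matrix"],1).tolist(),np.round(c["T"],4).tolist())
E
```

```text
{'clock': 0.0, 'qpos': array([-1.25822596,  0.52202757, -0.03631207,  1.59999026,  0.0211478 ,
        1.0210983 , -0.11281171]), 'qd': array([ 0.00044073,  0.0010326 , -0.00136246,  0.00070597, -0.00089498,
        0.00079652,  0.0002691 ]), 'joint_efforts': array([-1.48407522e-03, -9.27104545e+01,  1.97970517e+00, -3.69918001e+01,
        1.79836352e-02,  8.22145696e-03, -6.32537376e-05]), 'position': array([0.2333367 , 0.57945039, 0.23072379]), 'tool_rot': array([-3.14045258e+00,  4.44125891e-05,  2.75875972e+00]), 'force': array([-0.38961217, -0.10724198,  0.21922302]), 'moment': array([-0.03047511, -0.02769018, -0.02673181]), 'grip_width': 0.0852034764321108}
scene [[383.4, 0.0, 287.6], [0.0, 383.4, 210.5], [0.0, 0.0, 1.0]] [[0.3452, 0.5895, -0.7303, 1.283], [0.9383, -0.2342, 0.2544, -0.3198], [-0.021, -0.773, -0.634, 0.6526], [0.0, 0.0, 0.0, 1.0]]
top [[425.1, 0.0, 278.6], [0.0, 425.1, 209.7], [0.0, 0.0, 1.0]] [[0.0026, -0.9981, 0.0615, 0.5344], [-1.0, -0.0022, 0.0057, -0.0929], [-0.0056, -0.0615, -0.9981, 1.0544], [0.0, 0.0, 0.0, 1.0]]
```

View pics/top0.png

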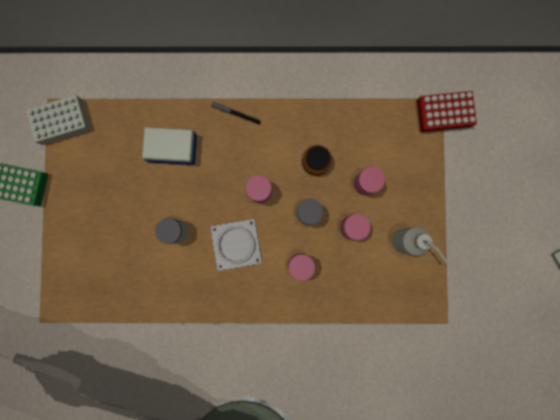

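View pics/scene0.png

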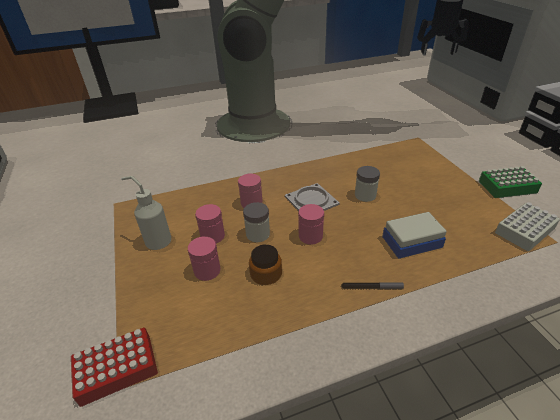

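Top view: left jar lid at (169,231), right jar lid at (311,212), holder at (237,244). Pink look-alikes stand at (259,188), (302,267), (357,227) and (371,180), and the amber jar at (317,159). The scene view agrees: left jar (367,183), right jar (256,222), holder (312,197).

```bash
cat > h.py <<'E'
import cv2,numpy as np
from workcell import bot, grab_frame, calibration
def ray(n,u,v,z):
    c=calibration(n);K=c["camera_matrix"];T=np.array(c["T"])
    d=T[:3,:3]@np.linalg.solve(K,[u,v,1]);o=T[:3,3];return o+d*(z-o[2])/d[2]
def blob(im,u,v,r,lo,hi):
    h=cv2.cvtColor(im,cv2.COLOR_BGR2HSV);m=cv2.inRange(h,lo,hi);w=np.zeros_like(m);cv2.circle(w,(u,v),r,255,-1);m&=w
    m=cv2.morphologyEx(m,cv2.MORPH_OPEN,np.ones((3,3)))
    return max(cv2.findContours(m,cv2.RETR_EXTERNAL,cv2.CHAIN_APPROX_NONE)[0],key=cv2.contourArea)
E
python3 - <<'E'
from h import *
im=cv2.imread("pics/top0.png");hs=cv2.cvtColor(im,cv2.COLOR_BGR2HSV)
for p in[(169,231),(311,212),(237,244),(240,195),(182,235),(218,228)]: print(p,hs[p[1],p[0]])
for nm,u,v,r,lo,hi,z in[("L",169,231,22,(0,0,40),(180,70,115),.08),("R",311,212,20,(0,0,40),(180,70,115),.08),("H",237,244,36,(0,0,100),(180,70,255),.008)]:
    c=blob(im,u,v,r,lo,hi);e=cv2.minEnclosingCircle(c);f=cv2.fitEllipse(c);q=cv2.minAreaRect(c)
    print(nm,cv2.contourArea(c),e,f,q);print(ray("top",*f[0],z),ray("top",*q[0],z))
for u,v in[(259,188),(302,267),(357,227),(371,180),(317,159)]: print(ray("top",u,v,.075))
a=im[150:300,130:400];cv2.imwrite("pics/z1.png",cv2.resize(a,None,fx=2.9,fy=2.9,interpolation=cv2.INTER_CUBIC))
E
```

```text
(169, 231) [ 0  6 81]
(311, 212) [165   6  79]
(237, 244) [ 19  14 148]
(240, 195) [ 16 135 117]
(182, 235) [30 26 59]
(218, 228) [ 20  10 147]
L 612.0 ((170.7903289794922, 230.5), 15.861502647399902) ((170.65182495117188, 230.4608154296875), (24.521270751953125, 31.95060920715332), 92.89368438720703) ((170.5, 230.0), (24.0, 31.0), 90.0)
[0.54620485 0.16012814 0.08      ] [0.54725954 0.16049603 0.08      ]
R 506.0 ((309.6767883300781, 212.0435333251953), 13.315458297729492) ((309.57305908203125, 211.76023864746094), (24.991567611694336, 25.86163902282715), 51.57733154296875) ((309.5, 211.5), (25.0, 25.0), 90.0)
[ 0.58986993 -0.15839121  0.08      ] [ 0.59046783 -0.15822473  0.08      ]
H 1972.0 ((236.0, 244.5), 31.213077545166016) ((235.7281494140625, 244.41580200195312), (52.40563201904297, 52.818416595458984), 27.308935165405273) ((235.5675811767578, 244.40542602539062), (45.70291519165039, 45.702919006347656), 80.53767395019531)
[0.51324502 0.01817717 0.008     ] [0.51326937 0.0185719  0.008     ]
[ 0.64501915 -0.04173014  0.075     ]
[ 0.46347816 -0.14115727  0.075     ]
[ 0.55528484 -0.2677187   0.075     ]
[ 0.66413871 -0.30106049  0.075     ]
[ 0.71302912 -0.17622042  0.075     ]
```

View pics/z1.png

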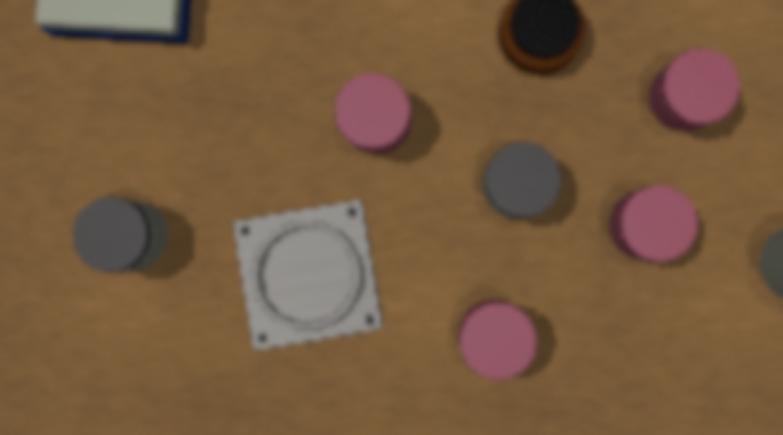

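```bash
cat >> h.py <<'E'
from scipy.spatial.transform import Rotation as Ro
def go(p,yaw=2.0944):
    s=bot.observe();R=Ro.from_euler('xyz',s["tool_rot"]);T=Ro.from_euler('xyz',[np.pi,0,yaw])
    d=np.array(p)-s["position"]
    print("t",s["clock"],"pos",s["position"].round(4),"rpy",s["tool_rot"].round(4),"F",s["force"].round(2),"w",round(s["grip_width"],4))
    print("rotvec/pi",((R.inv()*T).as_rotvec()/np.pi).round(4),"dp in now",(R.inv().apply(d)/.8).round(4),"dp in final",(T.inv().apply(d)/.8).round(4))
E
python3 -c "
from h import *
go([.546,.165,.23])"
```

```text
t 0.1 pos [0.2334 0.5795 0.2308] rpy [-3.1406e+00  1.0000e-04  2.7588e+00] F [ 0.32 -0.45 -0.76] w 0.0856
rotvec/pi [-3.000e-04  1.000e-04  2.115e-01] dp in now [-0.556  -0.3347  0.0014] dp in final [-0.6441  0.0794  0.001 ]
```

>>> move_arm(
  jaw=[0, 0, 0, 0, 0],
  dp=[
    [0, 0, 0],
    [0, 0, 0],
    [0, 0, 0],
    [0, 0, 0],
    [0, 0, 0],
  ],
  rotation=[
    [0, 0, 0.053],
    [0, 0, 0.053],
    [0, 0, 0.053],
    [0, 0, 0.0525],
    [0, 0, 0],
  ],
  squeeze=60,
)

```text
clock: 0.72
position: [0.2332, 0.5797, 0.231]
tool_rot: [-3.141, 0.001, 2.095]
force: [-0.2, 0.7, 0.5]
grip_width: 0.0856
```

>>> move_arm(
  jaw=[0, 0, 0, 0, 0, 0, 0, 0, 0, 0],
  dp=[
    [-0.04, 0.005, 0],
    [-0.075, 0.009, 0],
    [-0.075, 0.009, 0],
    [-0.075, 0.009, 0],
    [-0.075, 0.009, 0],
    [-0.075, 0.009, 0],
    [-0.075, 0.009, 0],
    [-0.075, 0.009, 0],
    [-0.04, 0.005, 0],
    [-0.04, 0.005, 0],
  ],
  rotation=[
    [0, 0, 0],
    [0, 0, 0],
    [0, 0, 0],
    [0, 0, 0],
    [0, 0, 0],
    [0, 0, 0],
    [0, 0, 0],
    [0, 0, 0],
    [0, 0, 0],
    [0, 0, 0],
  ],
)

```text
clock: 1.98
position: [0.5461, 0.1628, 0.2312]
tool_rot: [-3.141, -0.0, 2.098]
force: [0.2, 1.0, 0.7]
grip_width: 0.0851
```

```bash
python3 -c "
from h import *
go([.546,.165,.23])
c=calibration('wrist');cv2.imwrite('pics/w1.png',grab_frame('wrist'));np.save('w1.npy',c['T']);print(c)
go([.546,.165,.23])"
```

```text
t 1.975 pos [0.5461 0.1628 0.2312] rpy [-3.1414 -0.      2.0985] F [0.18 0.99 0.7 ] w 0.0851
rotvec/pi [-0.0001 -0.      0.0013] dp in now [0.0025 0.0013 0.0015] dp in final [0.0025 0.0013 0.0015]
{'camera_matrix': array([[298.49223411,   0.        , 284.46315631],
       [  0.        , 298.49223411, 211.68511385],
       [  0.        ,   0.        ,   1.        ]]), 'T': array([[ 8.64628999e-01,  4.85202824e-01,  1.30364541e-01,
         5.12041922e-01],
       [ 5.02410789e-01, -8.35172699e-01, -2.23763183e-01,
         2.19233567e-01],
       [ 3.06377509e-04,  2.58968689e-01, -9.65885668e-01,
         3.73700444e-01],
       [ 0.00000000e+00,  0.00000000e+00,  0.00000000e+00,
         1.00000000e+00]])}
t 2.025 pos [0.5482 0.1589 0.2313] rpy [-3.1415e+00  2.2000e-03  2.0948e+00] F [ 0.77 -5.23 -0.59] w 0.0854
rotvec/pi [-0.      0.0007  0.0001] dp in now [0.008  0.0015 0.0016] dp in final [0.008  0.0014 0.0016]
```

View pics/w1.png

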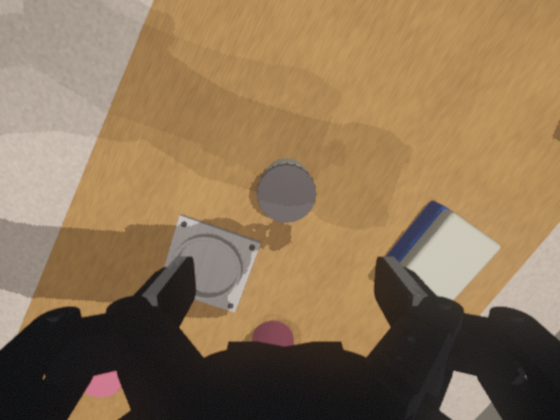

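Wrist view: left lid at about (286,193), well at about (211,266). The arm was still settling, so I'll measure again at rest.

>>> move_arm(
  jaw=[0, 0, 0],
  dp=[
    [0, 0, 0],
    [0, 0, 0],
    [0, 0, 0],
  ],
  rotation=[
    [0, 0, 0],
    [0, 0, 0],
    [0, 0, 0],
  ],
)

```text
clock: 2.4
position: [0.5451, 0.1648, 0.2313]
tool_rot: [-3.142, -0.0, 2.097]
force: [0.5, -0.2, -0.4]
grip_width: 0.0851
```

```bash
python3 - <<'E'
from h import *
im=grab_frame('wrist');cv2.imwrite('pics/w2.png',im)
hs=cv2.cvtColor(im,cv2.COLOR_BGR2HSV)
print(hs[193,286],hs[266,211],hs[160,286],hs[225,230])
c=blob(im,286,193,42,(0,0,40),(180,60,115));f=cv2.fitEllipse(c);print("L",f,ray("wrist",*f[0],.08))
g=cv2.medianBlur(cv2.cvtColor(im,cv2.COLOR_BGR2GRAY),3)
cc=cv2.HoughCircles(g[200:320,150:280],cv2.HOUGH_GRADIENT_ALT,1,5,param1=120,param2=.6,minRadius=22,maxRadius=42)
print(cc)
if cc is not None:
  for q in cc[0]: print(q[2],ray("wrist",q[0]+150,q[1]+200,.02),ray("wrist",q[0]+150,q[1]+200,.008))
go([.546,.165,.231])
E
```

```text
[  3  23 109] [ 11  20 143] [ 16  79 142] [ 16 133 140]
L ((285.8674011230469, 187.05075073242188), (40.99324417114258, 58.801082611083984), 93.89031219482422) [0.53920858 0.175935   0.08      ]
[[[57.       66.       30.958181]]]
30.958181 [0.50857157 0.026523   0.02      ] [0.50848325 0.01991756 0.008     ]
t 2.45 pos [0.5451 0.1648 0.2313] rpy [-3.1416e+00 -2.0000e-04  2.0962e+00] F [-0.05 -0.34 -0.06] w 0.0858
rotvec/pi [-0.     -0.0001  0.0006] dp in now [-0.0003  0.0011  0.0004] dp in final [-0.0003  0.0011  0.0004]
```

```bash
python3 - <<'E'
from h import *
im=cv2.imread('pics/w2.png')
for hi in (122,135,150):
  c=blob(im,286,193,42,(0,0,40),(180,62,hi));f=cv2.minEnclosingCircle(c);print(cv2.contourArea(c),f,cv2.boundingRect(c),ray("wrist",*f[0],.08))
g=cv2.medianBlur(cv2.cvtColor(im,cv2.COLOR_BGR2GRAY),3)
cc=cv2.HoughCircles(g[140:240,230:340],cv2.HOUGH_GRADIENT_ALT,1,3,param1=80,param2=.5,minRadius=24,maxRadius=36)
if cc is not None:
  for q in cc[0]: print(q,ray("wrist",q[0]+230,q[1]+140,.08))
cv2.imwrite("pics/z2.png",cv2.resize(im[140:320,150:350],None,fx=3,fy=3,interpolation=cv2.INTER_CUBIC))
E
```

```text
2609.0 ((284.22821044921875, 193.49668884277344), 30.62909507751465) (257, 165, 58, 60) [0.54106853 0.16944798 0.08      ]
2744.0 ((285.0, 192.44444274902344), 31.697938919067383) (257, 161, 58, 64) [0.54120085 0.1707647  0.08      ]
2747.5 ((285.5, 192.38888549804688), 31.709911346435547) (257, 161, 58, 64) [0.5416062  0.17106435 0.08      ]
[54.       53.       29.940325] [0.54061677 0.16977267 0.08      ]
```

View pics/z2.png

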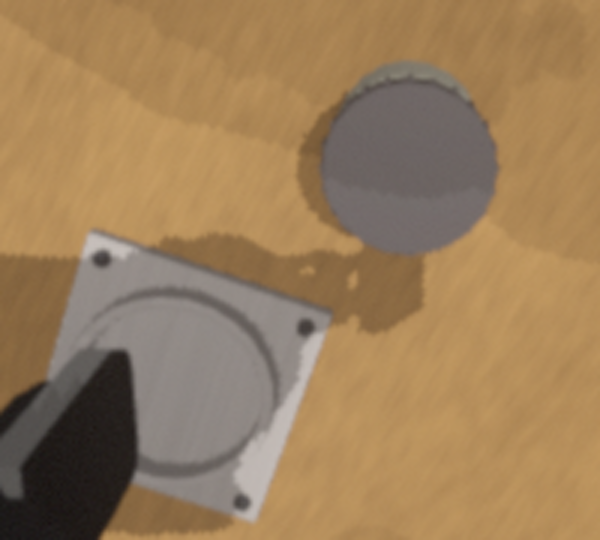

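Lid centre in the crop is (409,166), pixel (286,195.5), which gives about (0.544,0.168); I'll average that with the top view.

>>> move_arm(
  jaw=[0, 0, 0, 0, 0, 0, 0],
  dp=[
    [0.002, 0.001, 0.04],
    [0, 0, 0.06],
    [0, 0, 0.06],
    [0, 0, 0.04],
    [0, 0, 0.03],
    [0, 0, 0.016],
    [0, 0, 0],
  ],
  rotation=[
    [0, 0, 0],
    [0, 0, 0],
    [0, 0, 0],
    [0, 0, 0],
    [0, 0, 0],
    [0, 0, 0],
    [0, 0, 0],
  ],
)

```text
clock: 3.32
position: [0.5451, 0.166, 0.0342]
tool_rot: [-3.141, -0.0, 2.095]
force: [-0.2, 0.4, 0.3]
grip_width: 0.0854
```

>>> move_arm(
  jaw=[60, 100, 140, 180, 220, 255, 255, 255],
  dp=[
    [0, 0, 0],
    [0, 0, 0],
    [0, 0, 0],
    [0, 0, 0],
    [0, 0, 0],
    [0, 0, 0],
    [0, 0, 0],
    [0, 0, 0],
  ],
  rotation=[
    [0, 0, 0],
    [0, 0, 0],
    [0, 0, 0],
    [0, 0, 0],
    [0, 0, 0],
    [0, 0, 0],
    [0, 0, 0],
    [0, 0, 0],
  ],
  squeeze=50,
)

```text
clock: 4.32
position: [0.546, 0.1661, 0.0358]
tool_rot: [3.14, 0.0, 2.094]
force: [-2.1, -0.4, 10.1]
grip_width: 0.0594
```

```bash
python3 -c "
from h import *
go([.545,.167,.1])
s=[bot.observe()];print(s[0]['joint_efforts'].round(2))"
```

```text
t 4.325 pos [0.546  0.1661 0.0358] rpy [3.1399e+00 1.0000e-04 2.0944e+00] F [-2.12 -0.44 10.11] w 0.0594
rotvec/pi [0.0005 0.     0.    ] dp in now [ 0.0015 -0.0003 -0.0802] dp in final [ 0.0016 -0.0005 -0.0802]
[ 2.300e-01 -8.993e+01  7.470e+00 -2.158e+01 -6.000e-02 -8.300e-01
 -7.000e-02]
```

>>> move_arm(
  jaw=[255, 255, 255, 255, 255, 255, 255, 255, 255],
  dp=[
    [0, 0, -0.015],
    [0, 0, -0.03],
    [0, 0, -0.03],
    [0, 0, -0.025],
    [0, 0, -0.01],
    [0, 0, 0],
    [0, 0, 0],
    [0, 0, 0],
    [0, 0, 0],
  ],
  rotation=[
    [0, 0, 0],
    [0, 0, 0],
    [0, 0, 0],
    [0, 0, 0],
    [0, 0, 0],
    [0, 0, 0],
    [0, 0, 0],
    [0, 0, 0],
    [0, 0, 0],
  ],
)

```text
clock: 5.45
position: [0.5452, 0.1657, 0.1221]
tool_rot: [-3.141, -0.0, 2.094]
force: [0.2, 1.1, -1.6]
grip_width: 0.0596
```

```bash
python3 - <<'E'
from h import *
go([.545,.167,.1])
F=[]
for i in range(6): F.append(bot.observe()["force"]); im=grab_frame("top")
cv2.imwrite("pics/t2.png",im)
print(np.mean(F,0),np.std(F,0))
E
```

```text
t 5.45 pos [0.5452 0.1657 0.1221] rpy [-3.1409 -0.      2.0943] F [ 0.19  1.13 -1.62] w 0.0596
rotvec/pi [-0.0002 -0.     -0.    ] dp in now [0.0015 0.0006 0.0276] dp in final [0.0015 0.0006 0.0276]
[-0.00667372  0.03683609 -1.75640703] [0.30179814 0.54904569 0.3217032 ]
```

Left jar reads about 1.8 N, so it's the light one. I'll put it back.

>>> move_arm(
  jaw=[255, 255, 255, 255, 255, 255, 255],
  dp=[
    [0, 0, 0.015],
    [0, 0, 0.03],
    [0, 0, 0.03],
    [0, 0, 0.02],
    [0, 0, 0.008],
    [0, 0, 0.004],
    [0, 0, 0],
  ],
  rotation=[
    [0, 0, 0],
    [0, 0, 0],
    [0, 0, 0],
    [0, 0, 0],
    [0, 0, 0],
    [0, 0, 0],
    [0, 0, 0],
  ],
)

```text
clock: 6.62
position: [0.5456, 0.1659, 0.0372]
tool_rot: [3.141, 0.0, 2.094]
force: [-0.3, 0.4, -2.3]
grip_width: 0.0594
```

>>> move_arm(
  jaw=[200, 160, 120, 80, 40, 0, 0, 0],
  dp=[
    [0, 0, 0],
    [0, 0, 0],
    [0, 0, 0],
    [0, 0, 0],
    [0, 0, 0],
    [0, 0, 0],
    [0, 0, 0],
    [0, 0, 0],
  ],
  rotation=[
    [0, 0, 0],
    [0, 0, 0],
    [0, 0, 0],
    [0, 0, 0],
    [0, 0, 0],
    [0, 0, 0],
    [0, 0, 0],
    [0, 0, 0],
  ],
)

```text
clock: 7.62
position: [0.5454, 0.1658, 0.0369]
tool_rot: [3.142, 0.0, 2.094]
force: [0.8, 0.3, -0.8]
grip_width: 0.0857
```

>>> move_arm(
  jaw=[0, 0, 0, 0, 0, 0, 0],
  dp=[
    [0, 0, -0.02],
    [0, 0, -0.05],
    [0, 0, -0.06],
    [0, 0, -0.06],
    [0, 0, -0.04],
    [0, 0, -0.015],
    [0, 0, 0],
  ],
  rotation=[
    [0, 0, 0],
    [0, 0, 0],
    [0, 0, 0],
    [0, 0, 0],
    [0, 0, 0],
    [0, 0, 0],
    [0, 0, 0],
  ],
)

```text
clock: 8.5
position: [0.5454, 0.1659, 0.2335]
tool_rot: [3.141, 0.0, 2.094]
force: [-0.7, -0.2, 0.3]
grip_width: 0.0856
```

```bash
python3 - <<'E'
from h import *
im=grab_frame('wrist');cv2.imwrite('pics/w3.png',im)
c=blob(im,286,196,45,(0,0,40),(180,62,122));f=cv2.minEnclosingCircle(c);print(cv2.contourArea(c),f,cv2.boundingRect(c))
go([.59,-.158,.231])
go([.512,.02,.231])
E
```

```text
2574.5 ((282.99273681640625, 193.3869171142578), 30.312700271606445) (256, 165, 57, 59)
t 8.55 pos [0.545  0.1658 0.2325] rpy [-3.1412e+00 -1.0000e-04  2.0944e+00] F [ 0.23 -0.41 -0.26] w 0.0854
rotvec/pi [-0.0001 -0.      0.    ] dp in now [-0.3786 -0.1537  0.0019] dp in final [-0.3786 -0.1537  0.0019]
t 8.55 pos [0.545  0.1658 0.2325] rpy [-3.1412e+00 -1.0000e-04  2.0944e+00] F [ 0.23 -0.41 -0.26] w 0.0854
rotvec/pi [-0.0001 -0.      0.    ] dp in now [-0.1372 -0.1269  0.0019] dp in final [-0.1372 -0.1269  0.0019]
```

Lid is back where it was. Next stop is over the holder to measure the well.

>>> move_arm(
  jaw=[0, 0, 0, 0, 0, 0],
  dp=[
    [-0.03, -0.03, 0],
    [-0.04, -0.04, 0],
    [-0.04, -0.035, 0],
    [-0.027, -0.022, 0],
    [0, 0, 0],
    [0, 0, 0],
  ],
  rotation=[
    [0, 0, 0],
    [0, 0, 0],
    [0, 0, 0],
    [0, 0, 0],
    [0, 0, 0],
    [0, 0, 0],
  ],
)

```text
clock: 9.3
position: [0.5119, 0.0207, 0.2322]
tool_rot: [-3.14, -0.001, 2.095]
force: [-0.7, 0.0, 0.5]
grip_width: 0.0858
```

```bash
python3 - <<'E'
from h import *
im=grab_frame('wrist');cv2.imwrite('pics/w4.png',im)
cv2.imwrite("pics/z4.png",cv2.resize(im[130:290,200:380],None,fx=4,fy=4,interpolation=cv2.INTER_CUBIC)[:600])
g=cv2.medianBlur(cv2.cvtColor(im,cv2.COLOR_BGR2GRAY),3)[140:290,200:380]
cc=cv2.HoughCircles(g,cv2.HOUGH_GRADIENT_ALT,1,3,param1=80,param2=.5,minRadius=24,maxRadius=50)
if cc is not None:
  for q in cc[0]: print(q,ray("wrist",q[0]+200,q[1]+140,.02),ray("wrist",q[0]+200,q[1]+140,.008))
c=blob(im,286,215,75,(0,0,90),(180,60,255));q=cv2.minAreaRect(c);print(cv2.contourArea(c),q,ray("wrist",*q[0],.008))
go([.59,-.158,.231])
E
```

```text
[83.       50.       34.931152] [0.51052163 0.01784069 0.02      ] [0.51161244 0.01582087 0.008     ]
[72.       41.       35.278477] [0.49365569 0.02074481 0.02      ] [0.49417604 0.01882322 0.008     ]
[79.      65.      45.85379] [ 0.51557201 -0.00075333  0.02      ] [ 0.51683364 -0.00340207  0.008     ]
[92.       63.       33.509506] [0.52807451 0.00936088 0.02      ] [0.52975902 0.00705424 0.008     ]
[149.        61.        31.813953] [0.58697517 0.04623396 0.02      ] [0.59065188 0.04517448 0.008     ]
[72.       41.       26.908913] [0.49365569 0.02074481 0.02      ] [0.49417604 0.01882322 0.008     ]
7262.0 ((284.3755798339844, 186.34840393066406), (90.40721893310547, 87.85105895996094), 19.653823852539062) [0.51079508 0.02067371 0.008     ]
t 9.35 pos [0.512  0.021  0.2322] rpy [-3.1407e+00 -5.0000e-04  2.0953e+00] F [0.27 0.61 0.3 ] w 0.0853
rotvec/pi [-0.0003 -0.0002  0.0003] dp in now [-0.2424 -0.0277  0.0015] dp in final [-0.2425 -0.0275  0.0016]
```

View pics/z4.png

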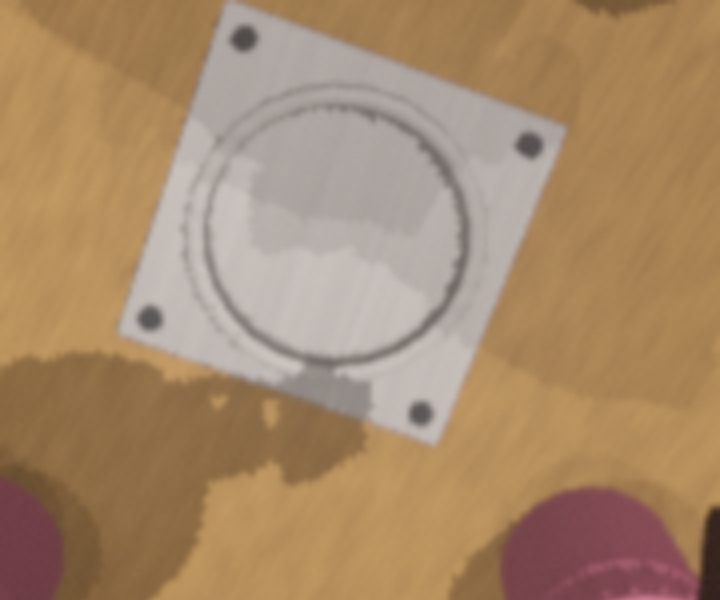

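Plate centre from the wrist view (crop (337,227)) is (0.511,0.0205), and the rim agrees; the top view gave (0.513,0.018). I'll use the well at (0.512,0.0195). Next, the right jar.

>>> move_arm(
  jaw=[0, 0, 0, 0, 0, 0, 0],
  dp=[
    [-0.03, -0.004, 0],
    [-0.06, -0.007, 0],
    [-0.06, -0.007, 0],
    [-0.06, -0.007, 0],
    [-0.0325, -0.0025, 0],
    [0, 0, 0],
    [0, 0, 0],
  ],
  rotation=[
    [0, 0, 0],
    [0, 0, 0],
    [0, 0, 0],
    [0, 0, 0],
    [0, 0, 0],
    [0, 0, 0],
    [0, 0, 0],
  ],
)

```text
clock: 10.22
position: [0.5901, -0.1575, 0.2324]
tool_rot: [-3.141, -0.001, 2.096]
force: [0.3, -0.2, 0.4]
grip_width: 0.0854
```

```bash
python3 - <<'E'
from h import *
im=grab_frame('wrist');cv2.imwrite('pics/w5.png',im)
c=blob(im,286,196,45,(0,0,40),(180,62,122));f=cv2.minEnclosingCircle(c);print(cv2.contourArea(c),f,cv2.boundingRect(c),ray("wrist",*f[0],.08))
go([.59,-.158,.034])
E
```

```text
1513.0 ((281.8568420410156, 195.6092071533203), 28.373750686645508) (254, 169, 57, 43) [ 0.58508862 -0.15589313  0.08      ]
t 10.275 pos [ 0.5901 -0.1573  0.2326] rpy [-3.1415e+00 -8.0000e-04  2.0960e+00] F [-0.31  0.37  0.13] w 0.0855
rotvec/pi [-0.     -0.0002  0.0005] dp in now [-0.0009 -0.0005  0.2483] dp in final [-0.0007 -0.0005  0.2483]
```

View pics/w5.png

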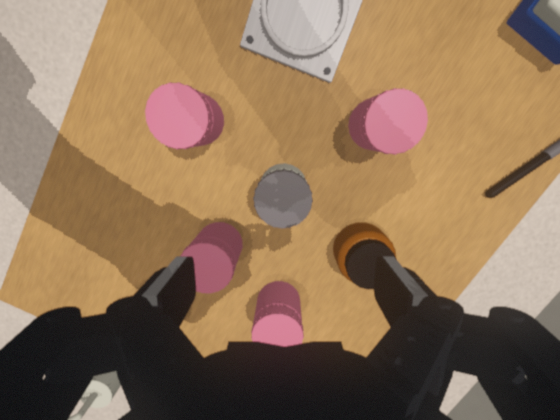

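Lid is at (283,198), right under the tool, and the neighbours are clear of the jaw line. Descending.

>>> move_arm(
  jaw=[0, 0, 0, 0, 0, 0, 0],
  dp=[
    [0.0, -0.001, 0.04],
    [0, 0, 0.06],
    [0, 0, 0.06],
    [0, 0, 0.04],
    [0, 0, 0.03],
    [0, 0, 0.0165],
    [0, 0, 0],
  ],
  rotation=[
    [0, 0, 0],
    [0, 0, 0],
    [0, 0, 0],
    [0, 0, 0],
    [0, 0, 0],
    [0, 0, 0],
    [0, 0, 0],
  ],
)

```text
clock: 11.15
position: [0.5892, -0.1586, 0.0354]
tool_rot: [-3.141, -0.001, 2.095]
force: [0.7, 0.2, -0.1]
grip_width: 0.0853
```

>>> move_arm(
  jaw=[60, 100, 140, 180, 220, 255, 255, 255],
  dp=[
    [0, 0, 0],
    [0, 0, 0],
    [0, 0, 0],
    [0, 0, 0],
    [0, 0, 0],
    [0, 0, 0],
    [0, 0, 0],
    [0, 0, 0],
  ],
  rotation=[
    [0, 0, 0],
    [0, 0, 0],
    [0, 0, 0],
    [0, 0, 0],
    [0, 0, 0],
    [0, 0, 0],
    [0, 0, 0],
    [0, 0, 0],
  ],
  squeeze=70,
)

```text
clock: 12.15
position: [0.5899, -0.1594, 0.0371]
tool_rot: [3.14, 0.001, 2.094]
force: [-3.8, 0.5, 10.8]
grip_width: 0.0589
```

>>> move_arm(
  jaw=[255, 255, 255, 255, 255, 255, 255, 255, 255],
  dp=[
    [0, 0, -0.015],
    [0, 0, -0.03],
    [0, 0, -0.03],
    [0, 0, -0.025],
    [0, 0, -0.01],
    [0, 0, 0],
    [0, 0, 0],
    [0, 0, 0],
    [0, 0, 0],
  ],
  rotation=[
    [0, 0, 0],
    [0, 0, 0],
    [0, 0, 0],
    [0, 0, 0],
    [0, 0, 0],
    [0, 0, 0],
    [0, 0, 0],
    [0, 0, 0],
    [0, 0, 0],
  ],
)

```text
clock: 13.28
position: [0.5892, -0.1593, 0.1233]
tool_rot: [-3.141, -0.0, 2.094]
force: [-0.4, 0.1, -6.0]
grip_width: 0.0586
```

```bash
python3 - <<'E'
from h import *
F=[]
for i in range(6): F.append(bot.observe()["force"]); im=grab_frame("scene")
cv2.imwrite("pics/s2.png",im)
print(np.mean(F,0),np.std(F,0))
go([.512,.0195,.122])
E
```

```text
[-0.26500124  0.0237839  -5.86889284] [0.20920861 0.14751207 0.42079138]
t 13.575 pos [ 0.5894 -0.1593  0.1237] rpy [-3.1415 -0.      2.0943] F [ 0.09 -0.4  -7.  ] w 0.0588
rotvec/pi [-0. -0. -0.] dp in now [0.2419 0.028  0.0021] dp in final [0.2419 0.028  0.0021]
```

Right jar reads about 5.9 N, so it's the heavy one and goes into the well.

>>> move_arm(
  jaw=[255, 255, 255, 255, 255, 255, 255, 255, 255],
  dp=[
    [0.015, 0.002, 0],
    [0.03, 0.0035, 0],
    [0.045, 0.005, 0],
    [0.05, 0.006, 0],
    [0.05, 0.006, 0],
    [0.035, 0.004, 0],
    [0.0169, 0.0015, 0],
    [0, 0, 0],
    [0, 0, 0],
  ],
  rotation=[
    [0, 0, 0],
    [0, 0, 0],
    [0, 0, 0],
    [0, 0, 0],
    [0, 0, 0],
    [0, 0, 0],
    [0, 0, 0],
    [0, 0, 0],
    [0, 0, 0],
  ],
)

```text
clock: 14.7
position: [0.5124, 0.0186, 0.1238]
tool_rot: [3.141, 0.001, 2.093]
force: [0.1, -0.6, -5.0]
grip_width: 0.0592
```

```bash
python3 - <<'E'
from h import *
im=grab_frame("top");cv2.imwrite("pics/t3.png",im)
go([.512,.0195,.0451])
E
```

```text
t 14.75 pos [0.5124 0.0185 0.1238] rpy [3.1415e+00 6.0000e-04 2.0930e+00] F [ 0.44  0.58 -5.72] w 0.0586
rotvec/pi [ 0.      0.0002 -0.0004] dp in now [0.0014 0.0002 0.0983] dp in final [0.0014 0.0002 0.0983]
```

>>> move_arm(
  jaw=[255, 255, 255, 255, 255, 255, 255],
  dp=[
    [0.0014, 0, 0.015],
    [0, 0, 0.03],
    [0, 0, 0.025],
    [0, 0, 0.015],
    [0, 0, 0.008],
    [0, 0, 0],
    [0, 0, 0],
  ],
  rotation=[
    [0, 0, 0],
    [0, 0, 0],
    [0, 0, 0],
    [0, 0, 0],
    [0, 0, 0],
    [0, 0, 0],
    [0, 0, 0],
  ],
)

```text
clock: 15.62
position: [0.5118, 0.0205, 0.0498]
tool_rot: [3.141, 0.0, 2.094]
force: [0.5, 0.2, -5.8]
grip_width: 0.0587
```

>>> move_arm(
  jaw=[255, 255, 255, 255],
  dp=[
    [0, 0, 0.0015],
    [0, 0, 0.0015],
    [0, 0, 0],
    [0, 0, 0],
  ],
  rotation=[
    [0, 0, 0],
    [0, 0, 0],
    [0, 0, 0],
    [0, 0, 0],
  ],
)

```text
clock: 16.12
position: [0.5115, 0.0205, 0.0469]
tool_rot: [3.142, 0.0, 2.094]
force: [0.3, -0.2, -6.1]
grip_width: 0.0587
```

>>> move_arm(
  jaw=[255, 255, 255, 255],
  dp=[
    [0, 0, 0.0015],
    [0, 0, 0.001],
    [0, 0, 0],
    [0, 0, 0],
  ],
  rotation=[
    [0, 0, 0],
    [0, 0, 0],
    [0, 0, 0],
    [0, 0, 0],
  ],
)

```text
clock: 16.62
position: [0.5115, 0.0205, 0.0451]
tool_rot: [3.141, -0.0, 2.094]
force: [-4.2, 0.9, 6.3]
grip_width: 0.0591
```

Contact with the floor at the expected height. Releasing.

>>> move_arm(
  jaw=[200, 160, 120, 80, 40, 0, 0, 0],
  dp=[
    [0, 0, 0],
    [0, 0, 0],
    [0, 0, 0],
    [0, 0, 0],
    [0, 0, 0],
    [0, 0, 0],
    [0, 0, 0],
    [0, 0, 0],
  ],
  rotation=[
    [0, 0, 0],
    [0, 0, 0],
    [0, 0, 0],
    [0, 0, 0],
    [0, 0, 0],
    [0, 0, 0],
    [0, 0, 0],
    [0, 0, 0],
  ],
)

```text
clock: 17.62
position: [0.5116, 0.0205, 0.0449]
tool_rot: [3.142, 0.0, 2.094]
force: [0.0, 0.2, 0.6]
grip_width: 0.0853
```

>>> move_arm(
  jaw=[0, 0, 0, 0, 0, 0, 0],
  dp=[
    [0, 0, -0.02],
    [0, 0, -0.05],
    [0, 0, -0.06],
    [0, 0, -0.06],
    [0, 0, -0.03],
    [0, 0, -0.01],
    [0, 0, 0],
  ],
  rotation=[
    [0, 0, 0],
    [0, 0, 0],
    [0, 0, 0],
    [0, 0, 0],
    [0, 0, 0],
    [0, 0, 0],
    [0, 0, 0],
  ],
)

```text
clock: 18.5
position: [0.5114, 0.0205, 0.2291]
tool_rot: [3.141, 0.0, 2.094]
force: [0.6, 0.4, -0.4]
grip_width: 0.0856
```

```bash
python3 - <<'E'
from h import *
im=grab_frame('wrist');cv2.imwrite('pics/w6.png',im)
cv2.imwrite("pics/z6.png",cv2.resize(im[130:280,190:380],None,fx=4,fy=4,interpolation=cv2.INTER_CUBIC))
for hi in(115,125,135):
  c=blob(im,286,196,38,(0,0,40),(180,62,hi));f=cv2.minEnclosingCircle(c);print(cv2.contourArea(c),f,cv2.boundingRect(c),ray("wrist",*f[0],.088))
go([.545,.166,.231])
E
```

```text
2039.5 ((284.0, 197.0), 31.144922256469727) (253, 169, 63, 47) [0.50742851 0.02395623 0.088     ]
2447.5 ((283.90789794921875, 197.26210021972656), 32.520748138427734) (252, 166, 65, 64) [0.50748052 0.02368678 0.088     ]
3046.5 ((284.3585510253906, 196.23306274414062), 33.4333381652832) (251, 164, 67, 66) [0.50735118 0.02478694 0.088     ]
t 18.55 pos [0.5111 0.0205 0.2284] rpy [-3.1410e+00 -3.0000e-04  2.0943e+00] F [ 0.31 -0.43 -0.63] w 0.0857
rotvec/pi [-0.0002 -0.0001 -0.    ] dp in now [ 0.1364  0.1276 -0.0032] dp in final [ 0.1363  0.1276 -0.0032]
```

View pics/z6.png

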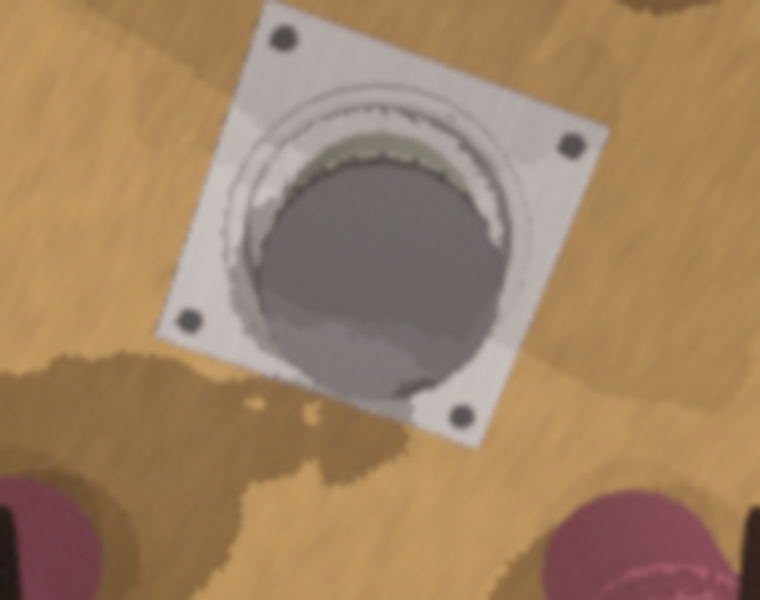

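The heavy jar sits upright in the well, lid at crop (382,280), about (0.510,0.022). Now the light jar.

>>> move_arm(
  jaw=[0, 0, 0, 0, 0, 0, 0],
  dp=[
    [0.02, 0.02, 0],
    [0.035, 0.035, 0],
    [0.04, 0.035, 0],
    [0.03, 0.025, 0],
    [0.0113, 0.0126, 0],
    [0, 0, 0],
    [0, 0, 0],
  ],
  rotation=[
    [0, 0, 0],
    [0, 0, 0],
    [0, 0, 0],
    [0, 0, 0],
    [0, 0, 0],
    [0, 0, 0],
    [0, 0, 0],
  ],
)

```text
clock: 19.42
position: [0.5453, 0.1644, 0.2287]
tool_rot: [-3.141, 0.0, 2.093]
force: [0.2, 0.0, -0.0]
grip_width: 0.0855
```

```bash
python3 - <<'E'
from h import *
im=grab_frame('wrist');cv2.imwrite('pics/w7.png',im)
c=blob(im,286,196,45,(0,0,40),(180,62,122));f=cv2.minEnclosingCircle(c);print(cv2.contourArea(c),f,cv2.boundingRect(c),ray("wrist",*f[0],.08))
go([.545,.166,.036])
E
```

```text
2632.0 ((284.1179504394531, 193.3533477783203), 30.7819766998291) (256, 165, 59, 60) [0.54087567 0.16954916 0.08      ]
t 19.475 pos [0.5453 0.1645 0.2288] rpy [-3.1411e+00  3.0000e-04  2.0926e+00] F [-0.39 -0.09  0.69] w 0.0856
rotvec/pi [-0.0001  0.0001 -0.0006] dp in now [0.0019 0.0007 0.241 ] dp in final [0.0019 0.0006 0.241 ]
```

>>> move_arm(
  jaw=[0, 0, 0, 0, 0, 0, 0],
  dp=[
    [0.002, 0.0007, 0.04],
    [0, 0, 0.06],
    [0, 0, 0.06],
    [0, 0, 0.04],
    [0, 0, 0.03],
    [0, 0, 0.011],
    [0, 0, 0],
  ],
  rotation=[
    [0, 0, 0],
    [0, 0, 0],
    [0, 0, 0],
    [0, 0, 0],
    [0, 0, 0],
    [0, 0, 0],
    [0, 0, 0],
  ],
)

```text
clock: 20.35
position: [0.5452, 0.167, 0.0363]
tool_rot: [-3.141, 0.0, 2.094]
force: [-0.5, 1.1, 0.3]
grip_width: 0.0856
```

>>> move_arm(
  jaw=[60, 100, 140, 180, 220, 255, 255, 255],
  dp=[
    [0, 0, 0],
    [0, 0, 0],
    [0, 0, 0],
    [0, 0, 0],
    [0, 0, 0],
    [0, 0, 0],
    [0, 0, 0],
    [0, 0, 0],
  ],
  rotation=[
    [0, 0, 0],
    [0, 0, 0],
    [0, 0, 0],
    [0, 0, 0],
    [0, 0, 0],
    [0, 0, 0],
    [0, 0, 0],
    [0, 0, 0],
  ],
  squeeze=50,
)

```text
clock: 21.35
position: [0.5455, 0.1677, 0.0373]
tool_rot: [3.14, 0.0, 2.094]
force: [-1.5, -0.7, 11.3]
grip_width: 0.0593
```

>>> move_arm(
  jaw=[255, 255, 255, 255, 255, 255, 255, 255, 255],
  dp=[
    [0, 0, -0.02],
    [0, 0, -0.04],
    [0, 0, -0.05],
    [0, 0, -0.04],
    [0, 0, -0.02],
    [0, 0, -0.01],
    [0, 0, 0],
    [0, 0, 0],
    [0, 0, 0],
  ],
  rotation=[
    [0, 0, 0],
    [0, 0, 0],
    [0, 0, 0],
    [0, 0, 0],
    [0, 0, 0],
    [0, 0, 0],
    [0, 0, 0],
    [0, 0, 0],
    [0, 0, 0],
  ],
)

```text
clock: 22.48
position: [0.5448, 0.1674, 0.1793]
tool_rot: [-3.14, -0.0, 2.094]
force: [0.6, 0.4, -1.6]
grip_width: 0.0595
```

```bash
python3 -c "
from h import *
go([.511,.021,.18])"
```

```text
t 22.475 pos [0.5448 0.1674 0.1793] rpy [-3.1402 -0.      2.0942] F [ 0.59  0.36 -1.57] w 0.0595
rotvec/pi [-0.0004 -0.     -0.0001] dp in now [-0.1374 -0.128  -0.0007] dp in final [-0.1374 -0.1281 -0.0009]
```

>>> move_arm(
  jaw=[255, 255, 255, 255, 255, 255, 255, 255],
  dp=[
    [-0.015, -0.015, 0],
    [-0.03, -0.028, 0],
    [-0.035, -0.032, 0],
    [-0.03, -0.028, 0],
    [-0.0194, -0.018, 0],
    [-0.008, -0.007, 0],
    [0, 0, 0],
    [0, 0, 0],
  ],
  rotation=[
    [0, 0, 0],
    [0, 0, 0],
    [0, 0, 0],
    [0, 0, 0],
    [0, 0, 0],
    [0, 0, 0],
    [0, 0, 0],
    [0, 0, 0],
  ],
)

```text
clock: 23.48
position: [0.5114, 0.022, 0.18]
tool_rot: [3.142, -0.0, 2.095]
force: [0.7, -0.1, -1.4]
grip_width: 0.0593
```

>>> move_arm(
  jaw=[255, 255, 255, 255, 255, 255],
  dp=[
    [0, 0, 0.015],
    [0, 0, 0.025],
    [0, 0, 0.015],
    [0, 0, 0.007],
    [0, 0, 0],
    [0, 0, 0],
  ],
  rotation=[
    [0, 0, 0],
    [0, 0, 0],
    [0, 0, 0],
    [0, 0, 0],
    [0, 0, 0],
    [0, 0, 0],
  ],
)

```text
clock: 24.22
position: [0.5116, 0.0212, 0.1309]
tool_rot: [3.141, 0.0, 2.094]
force: [-0.5, 0.1, -1.6]
grip_width: 0.0591
```

```bash
python3 -c "
from h import *
cv2.imwrite('pics/s8.png',cv2.resize(grab_frame('scene')[100:250,200:400],None,fx=4,fy=4,interpolation=cv2.INTER_CUBIC))
go([.511,.021,.125])"
```

```text
t 24.275 pos [0.5116 0.0213 0.131 ] rpy [3.1408e+00 3.0000e-04 2.0944e+00] F [-0.22 -0.53 -1.66] w 0.0592
rotvec/pi [0.0002 0.0001 0.    ] dp in now [ 0.0001 -0.0009  0.0075] dp in final [ 0.0001 -0.0009  0.0075]
```

View pics/s8.png

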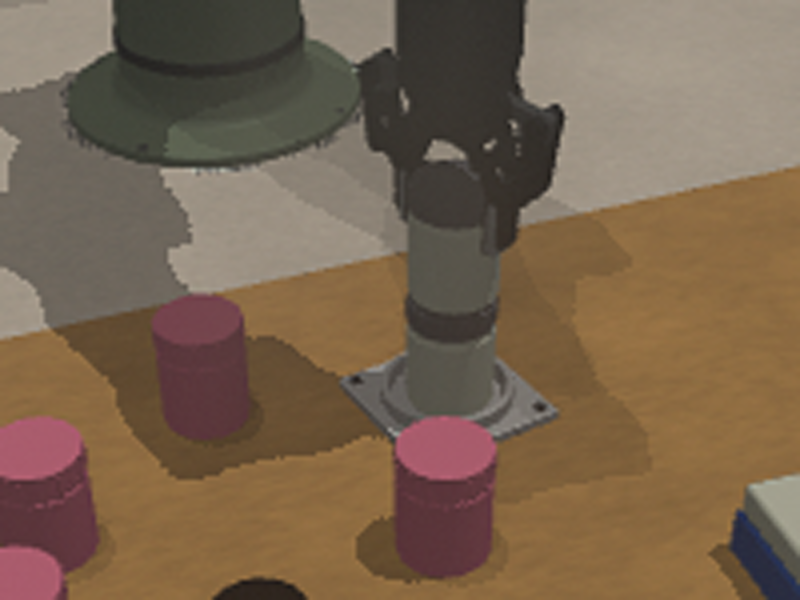

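The upper jar hangs square above the lower one, with both outlines lined up around crop column 450. I'll lower it in small steps.

>>> move_arm(
  jaw=[255, 255, 255, 255],
  dp=[
    [0, -0.0005, 0.003],
    [0, 0, 0.002],
    [0, 0, 0],
    [0, 0, 0],
  ],
  rotation=[
    [0, 0, 0],
    [0, 0, 0],
    [0, 0, 0],
    [0, 0, 0],
  ],
)

```text
clock: 24.78
position: [0.511, 0.021, 0.1265]
tool_rot: [3.142, 0.0, 2.094]
force: [-0.1, -1.1, -2.6]
grip_width: 0.0593
```

>>> move_arm(
  jaw=[255, 255, 255, 255],
  dp=[
    [0, 0, 0.0013],
    [0, 0, 0],
    [0, 0, 0],
    [0, 0, 0],
  ],
  rotation=[
    [0, 0, 0],
    [0, 0, 0],
    [0, 0, 0],
    [0, 0, 0],
  ],
)

```text
clock: 25.28
position: [0.511, 0.021, 0.1255]
tool_rot: [-3.142, 0.0, 2.094]
force: [0.9, -0.4, -1.6]
grip_width: 0.0595
```

>>> move_arm(
  jaw=[255, 255, 255, 255],
  dp=[
    [0, 0, 0.001],
    [0, 0, 0],
    [0, 0, 0],
    [0, 0, 0],
  ],
  rotation=[
    [0, 0, 0],
    [0, 0, 0],
    [0, 0, 0],
    [0, 0, 0],
  ],
)

```text
clock: 25.78
position: [0.5111, 0.021, 0.1253]
tool_rot: [3.141, -0.0, 2.094]
force: [-5.0, 0.3, 15.8]
grip_width: 0.059
```

>>> move_arm(
  jaw=[255, 255, 255, 255],
  dp=[
    [0, 0, 0.0008],
    [0, 0, 0],
    [0, 0, 0],
    [0, 0, 0],
  ],
  rotation=[
    [0, 0, 0],
    [0, 0, 0],
    [0, 0, 0],
    [0, 0, 0],
  ],
)

```text
clock: 26.28
position: [0.5112, 0.021, 0.1253]
tool_rot: [3.141, -0.0, 2.094]
force: [-9.5, 0.7, 30.7]
grip_width: 0.0598
```

Firm contact. I'll ease off, then release.

>>> move_arm(
  jaw=[255, 255, 255],
  dp=[
    [0, 0, -0.0014],
    [0, 0, 0],
    [0, 0, 0],
  ],
  rotation=[
    [0, 0, 0],
    [0, 0, 0],
    [0, 0, 0],
  ],
)

```text
clock: 26.65
position: [0.5111, 0.021, 0.1254]
tool_rot: [3.141, 0.0, 2.094]
force: [-2.4, 0.0, 8.5]
grip_width: 0.0595
```

>>> move_arm(
  jaw=[210, 180, 160, 140, 120, 80, 40, 0, 0, 0],
  dp=[
    [0, 0, 0],
    [0, 0, 0],
    [0, 0, 0],
    [0, 0, 0],
    [0, 0, 0],
    [0, 0, 0],
    [0, 0, 0],
    [0, 0, 0],
    [0, 0, 0],
    [0, 0, 0],
  ],
  rotation=[
    [0, 0, 0],
    [0, 0, 0],
    [0, 0, 0],
    [0, 0, 0],
    [0, 0, 0],
    [0, 0, 0],
    [0, 0, 0],
    [0, 0, 0],
    [0, 0, 0],
    [0, 0, 0],
  ],
)

```text
clock: 27.9
position: [0.511, 0.021, 0.1251]
tool_rot: [-3.141, -0.0, 2.094]
force: [-0.0, 0.1, -0.0]
grip_width: 0.0855
```

>>> move_arm(
  jaw=[0, 0, 0, 0, 0, 0, 0, 0],
  dp=[
    [0, 0, -0.01],
    [0, 0, -0.03],
    [0, 0, -0.05],
    [0, 0, -0.05],
    [0, 0, -0.03],
    [0, 0, -0.01],
    [0, 0, 0],
    [0, 0, 0],
  ],
  rotation=[
    [0, 0, 0],
    [0, 0, 0],
    [0, 0, 0],
    [0, 0, 0],
    [0, 0, 0],
    [0, 0, 0],
    [0, 0, 0],
    [0, 0, 0],
  ],
)

```text
clock: 28.9
position: [0.5106, 0.021, 0.2682]
tool_rot: [-3.14, -0.0, 2.094]
force: [-0.3, -0.7, -0.5]
grip_width: 0.0854
```

```bash
python3 - <<'E'
from h import *
s=grab_frame('scene');w=grab_frame('wrist')
a=cv2.resize(s[120:270,220:400],(480,400),interpolation=cv2.INTER_CUBIC);b=cv2.resize(w[110:310,200:360],(320,400))
cv2.imwrite('pics/f.png',np.hstack([a,b]))
c=blob(w,286,196,55,(0,0,40),(180,62,122));f=cv2.minEnclosingCircle(c);print(f,cv2.boundingRect(c),ray("wrist",*f[0],.168))
go([.511,.021,.269])
E
```

```text
((283.47265625, 203.40426635742188), 40.30497360229492) (250, 164, 71, 80) [0.50497636 0.02695848 0.168     ]
t 29.0 pos [0.5107 0.021  0.2683] rpy [-3.1402e+00 -3.0000e-04  2.0943e+00] F [ 0.54  0.22 -0.32] w 0.0856
rotvec/pi [-0.0005 -0.0001 -0.    ] dp in now [-0.0002  0.0004 -0.0008] dp in final [-0.0002  0.0004 -0.0008]
```

View pics/f.png

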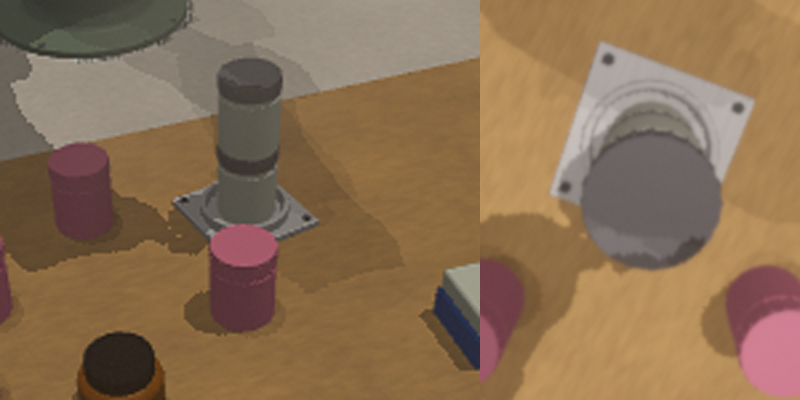

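The stack stands straight in both views: scene panel near column 248, and the top lid at (651,198) in the wrist panel, over the well. The gripper is clear, so I'll hand it in.

```bash
python3 -c "
from h import *
from workcell import workorder
print(ray('wrist',285.5,209,.168)); print(workorder.job_done())"
```

```text
[0.50885883 0.02361844 0.168     ]
the job is handed in; nothing more can be done
None
```

The two jars are stacked in the holder, heavier one in the well and lighter one on its lid, and I handed the job in at about 29 s of the 72 s allowed. No verdict was reported.

- **Hefting:** I lifted the left jar about 86 mm; it read 1.8 N, roughly 0.18 kg, so it is the light one. After standing it back in its place I lifted the right jar the same way; it read 5.9 N, roughly 0.6 kg, so it is the heavy one.
- **Last checks:** From the camera images, the lower lid is at about (0.510, 0.022) and the upper lid at about (0.509, 0.024). The well is at about (0.512, 0.020), so both are within about 5 mm of it. The stack looked upright in both views, the gripper was open and clear, and the measured force was about zero.
- **Disagreements:**
  - The top and wrist cameras differed by about 2–4 mm on jar and well positions, so I averaged them.
  - Automatic lid fits in the wrist view were biased by shadow and the visible jar wall, so I corrected the lid centres by eye.
  - Setting down the upper jar peaked at about 31 N vertically, under the 40 N limit, before I eased off and released.
- **Other objects:** I did not re-measure the tip box, amber jar and wash bottle afterwards, but I planned the moves to stay clear of them and felt no unexpected contact.

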